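# Change over the bench slide trays

## Robot

A 6-joint arm with a two-finger parallel gripper is mounted at the origin on the work surface. World frame = base frame: x ahead of the robot, y to its left, z up, the work surface at z = 0. Lengths are in m, angles in rad, forces in N, time in s.
With the tool pointing down it reaches from about 0.375 to 0.975 m from the base axis. Payload 3.8 kg.
Tool frame: the origin (TCP) lies on the mounting face of the last link; the fingertips stand 166 mm ahead of it and the grasp point (between the pads) lies 147 mm ahead of it; z points along the fingers, y is the direction in which the jaws open and shut (so a half turn about z gives the same grasp; the last joint's range is limited). The gripper opens to 88 mm and grips with 3 to 60 N. Pads are 18 mm wide; open, the fingers measure 123 mm over their backs; the gripper's body (75 mm by 187 mm) begins 45 mm behind the grasp point.
Start: joints at [1.069, 0.264, 1.604, -0, 1.274, -0.037], TCP at [0.303, 0.603, 0.405] pointing down, gripper open.
Joint ranges: [-2.63, 2.63], [-0.94, 2.18], [0.31, 2.57], [-1.31, 4.45], [0, 2.66], [-2.55, 2.55]. Speed limits (rad/s): [2.57, 2.57, 3.14, 3.14, 3.14, 3.14].

## Interface

Orientations are given as a unit quaternion [w, x, y, z].
In Python, from plant import monitor, vision, workorder gives the robot as it stands.
- The arm moves only by the tool step_arm, never from a script. Its argument "plan" is a list of rows, each an object of numbers: "jaw": the finger opening in mm, from 0 to 88.1; "dx", "dy", "dz": the shift along the tool's x, y, z in mm; "rx", "ry", "rz": the turn, a rotation vector about the tool's x, y, z in degrees. A call has 1 to 5 rows; each row shifts and turns the commanded pose from where the row before left it, along the tool's axes as they then stand; what a row does not reach is not made up. A row lasts 1/12 s, in which the tool goes at most 41.7 mm and 7.16 degrees, less where a joint would pass 70% of its speed; a pose out of reach is approached as far as the arm can. A call with a gripper value outside its range is refused whole. The fingers move at their own pace and stop on an object; "force" is the grip in N (left out, the last holds). Time passes only in rows, so rows that do not move let the fingers close. It gives the time, the measured TCP pose, the force and the opening at its end, in the units of the state.
- monitor.observe(): the state, without advancing time (a new reading comes with each control period).
- vision.get_image(name): name is "scene" or "side" or "wrist"; returns the picture (420x560x3 uint8, red, green, blue); there is no depth.
- vision.camera_model(name): a dict with "mtx" (3x3 intrinsics, pixels), "extrinsics" (4x4, takes a point from camera to world coordinates); the wrist camera has in their place "T_tool_cam" (4x4, takes a point from camera to tool coordinates, whose origin is the TCP and whose axes are the flange's). Camera axes: x right, y up, looking along -z (the intrinsics and any distortion apply to the point x, -y, -z); pixel columns grow to the right and rows downward; lengths in m; the calibration is good to about 2 mm. A picture is of the moment at which its call begins: read the wrist's pose just before it. camera_model takes no time and is no camera call.
- workorder.sign_off(): hands the job in, once; it reports no verdict.
The state is a dict: "time_s": time; "joint_positions": joint angles; "qd": joint speeds; "joint_efforts": joint torques, N m; "eef_pos": TCP position; "tcp_rot": TCP orientation; "ft_force": force on the tool from outside, world axes, zero at the start; "torque": the same for the moment, N m; "width": finger opening in m.
Only numpy, scipy, OpenCV 4.12 (cv2) and the standard library are available. Lean on these libraries where they do the work, as an engineer would, in place of code of your own. Each camera call takes 0.05 s, during which the arm holds its last target.

## Task

Change over the two slide trays on the assembly bench: first push the white tray, which was left part-way out, fully home; then hook a fingertip behind the front lip of the blue tray and draw it out along its rails, all the way to its stop, leaving the transformer lying in it. Never have both trays out at once. Do not pinch or grip either tray front, do not lift the transformer, leave the reel, the jar and the red box alone, and finish with the hand clear.

Things in the scene. Friction and masses are not known exactly. Their poses are not given: they have to be found in the camera images.
- white_slide: fixed aluminium slide of the white tray, 210 long x 150 wide x 38 mm high. Origin on the bench, 100 mm behind the rails' front ends. +x points into the slide; the tray draws out along -x, towards the robot; yaw within 0.2 rad. The two slides stand side by side, either colour on either side. Tray home: lip's inner face 94 mm, panel's outer surface 106 mm to -x of this origin.
- white_tray (a joint): travel of the off-white tray (empty), m: 0 = home (panel against the rail ends), 0.12 = outer stop. Starts 0.05 to 0.10 out. Friction 2.5 N plus 12 N per m/s; stays where left, no spring or catch, cannot leave its rails. Tray 120 mm wide, floor top 14 mm, side and rear walls 36 mm above the bench.
- white_lip (a point): front lip of the white tray (rules: white_tray_c0), an upright wall 120 wide, 6 mm thick, top 50 mm above the bench; moves with the tray. Origin: middle of its top edge, on its inner face (hook behind this). +x into the slide (the way home), +y left, +z up. Behind it an empty finger pocket 72 mm long (x), 112 mm wide, floor 36 mm below this origin, ended by a divider 36 mm above the bench.
- white_panel (a point): outer front panel of the white tray (rules: white_tray_c1), touching the front of the lip, 150 wide, 6 mm thick, 8 to 44 mm above the bench; moves with the tray; a place to push it home. Origin: middle of its outer surface, 26 mm above the bench, 12 mm to -x of the lip's inner face. +x into the slide (the way home), +y left, +z up.
- blue_slide: fixed aluminium slide of the blue tray, 210 long x 150 wide x 38 mm high. Origin on the bench, 100 mm behind the rails' front ends. +x points into the slide; the tray draws out along -x, towards the robot; yaw within 0.2 rad. The two slides stand side by side, either colour on either side. Tray home: lip's inner face 94 mm, panel's outer surface 106 mm to -x of this origin.
- blue_tray (a joint): travel of the blue tray (a transformer lies in it), m: 0 = home (panel against the rail ends), 0.12 = outer stop. Starts nearly home, 0 to 0.006. Friction 2.5 N plus 12 N per m/s; stays where left, no spring or catch, cannot leave its rails. Tray 120 mm wide, floor top 14 mm, side and rear walls 36 mm above the bench.
- blue_lip (a point): front lip of the blue tray (rules: blue_tray_c0), an upright wall 120 wide, 6 mm thick, top 50 mm above the bench; moves with the tray. Origin: middle of its top edge, on its inner face (hook behind this). +x into the slide (the way home), +y left, +z up. Behind it an empty finger pocket 72 mm long (x), 112 mm wide, floor 36 mm below this origin, ended by a divider 36 mm above the bench.
- blue_panel (a point): outer front panel of the blue tray (rules: blue_tray_c1), touching the front of the lip, 150 wide, 6 mm thick, 8 to 44 mm above the bench; moves with the tray; a place to push it home. Origin: middle of its outer surface, 26 mm above the bench, 12 mm to -x of the lip's inner face. +x into the slide (the way home), +y left, +z up.
- transformer: loose small transformer, steel core with copper winding and yellow top, 40 x 36 x 28 mm, about 0.1 kg, lying in the rear compartment of the blue tray (114 mm long, 112 mm wide). Origin at the centre of its underside, +z up.
- reel: bystander: loose steel-coloured wire reel standing on end, 54 mm diameter, 48 mm high, on the bench ahead of and left of the robot, nearer than the slides. Origin at the centre of its underside.
- jar: bystander: loose amber jar with a red cap, 66 mm diameter, 85 mm high, to one side of the slides. Origin at the centre of its underside.
- carton: bystander: loose open red box, 120 x 90 x 45 mm, to the other side of the slides. Origin at the centre of its underside.

How it is judged:
On the way, in this order (a step that is already met when the one before it is completed fails the run):
1. the white tray is home (joint below 8 mm) (value of joint white_tray below 0.008 m), for 0.2 s.
2. the blue tray, 30 to 105 mm out, is being drawn by the fingers on its lip (value of joint blue_tray between 0.03 and 0.105 m and contact force between the fingers and blue_tray_c0 above 0.4 N), for 0.1 s.
3. the blue tray is drawn out to its stop (within 8 mm) (value of joint blue_tray above 0.112 m), for 0.2 s.
At the end, for the whole second after the job is handed in: The white tray is within 8 mm of fully home, the blue tray within 8 mm of its outer stop (120 mm), both at rest; the transformer lies upright in the rear compartment of the blue tray; reel, jar and red box are within 30 mm of where they stood (value of joint white_tray below 0.008 m and value of joint blue_tray above 0.112 m and velocity of joint blue_tray between -0.005 and 0.005 m/s and velocity of joint white_tray between -0.005 and 0.005 m/s and x of transformer in the frame of blue_lip between 0.06 and 0.2 m and y of transformer in the frame of blue_lip between -0.06 and 0.06 m and z of transformer in the frame of blue_lip between -0.042 and -0.028 m and angle between transformer's own z axis and vertical below 0.3 rad and linear speed of transformer below 0.02 m/s and distance of each of reel, jar, carton from where it was at the start of the episode below 0.03 m); the robot touches nothing.
It fails at once if both trays out at once (both more than 25 mm) (value of joint each of white_tray, blue_tray above 0.025 m).
It fails at once if a tray front pinched (its lip and outer panel both pressed by the fingers, over 1 N) ((contact force between the fingers and blue_tray_c0 above 1 N and contact force between the fingers and blue_tray_c1 above 1 N) or (contact force between the fingers and white_tray_c0 above 1 N and contact force between the fingers and white_tray_c1 above 1 N)).
It fails at once if the transformer lifted (10 mm) off the tray floor (z of transformer in the frame of blue_lip above -0.026 m).
It fails at once if the reel, jar or red box moved more than 30 mm (distance of any of reel, jar, carton from where it was at the start of the episode above 0.03 m).
It also fails if it takes over 48 s, if anything falls off the work surface, if the arm or the gripper's body presses on something with over 40 N, if the wrist force passes 120 N, or if a joint passes its speed limit or range.

## Working session

There is one attempt and no reset: what is moved stays moved. The work goes in short steps, Python scripts to look and compute and a tool call to move; the robot and the scene stay as the last step left them, time stands still between calls to the robot, and variables do not carry over. Pictures are saved under pics/ and viewed, and the job is handed in when it is done.

Besides the shell and the picture viewer there is one more tool, called after "Emit:" in YAML: its name, and indented under it one key for each argument. step_arm: Moves the arm, as the interface text tells. Its arguments: {"type":"object","properties":{"plan":{"type":"array"},"force":{"type":"number"}},"required":["plan"]}

```bash
ls; mkdir -p pics
python3 - <<'E'
from plant import monitor, vision, workorder
import cv2
print(monitor.observe())
for n in ["scene","side","wrist"]:
    im=vision.get_image(n); cv2.imwrite(f"pics/{n}0.png",im[:,:,::-1]); print(n,vision.camera_model(n))
E
```

```text
pics
{'time_s': 0.0, 'joint_positions': array([ 1.06909468e+00,  2.64755633e-01,  1.60533931e+00,  5.49901365e-06,
        1.27370062e+00, -3.69173931e-02]), 'qd': array([ 0.00059516, -0.00081227,  0.0007346 , -0.0021256 ,  0.00019876,
       -0.00109287]), 'joint_efforts': array([ 1.01636066e-03, -5.02108598e+01, -3.56869805e+01,  7.30609568e-02,
        2.92600662e-02, -1.57512809e-04]), 'eef_pos': array([0.30240702, 0.60309834, 0.40340466]), 'tcp_rot': array([-2.95592334e-04,  2.30306647e-01,  9.73117483e-01, -1.06105100e-03]), 'ft_force': array([ 0.16650024, -0.07395289,  0.05556318]), 'torque': array([ 0.01640054,  0.00740993, -0.03751138]), 'width': 0.08804030352187214}
scene {'mtx': array([[494.66554681,   0.        , 283.81393918],
       [  0.        , 494.66554681, 214.43769039],
       [  0.        ,   0.        ,   1.        ]]), 'extrinsics': array([[-0.18573553, -0.74227755,  0.64383721,  1.34420635],
       [ 0.9824254 , -0.12794021,  0.13591037,  0.14634987],
       [-0.01851055,  0.65776541,  0.75299537,  0.99601289],
       [ 0.        ,  0.        ,  0.        ,  1
[... 266 characters left out ...]
0.08726224, -0.77699248,  0.62343242,  0.70372799],
       [-0.01759536,  0.62692422,  0.77888153,  0.95164827],
       [ 0.        ,  0.        ,  0.        ,  1.        ]])}
wrist {'mtx': array([[291.49237008,   0.        , 277.65700543],
       [  0.        , 291.49237008, 211.40361839],
       [  0.        ,   0.        ,   1.        ]]), 'T_tool_cam': array([[ 7.02011363e-05,  9.46453934e-01,  3.22838885e-01,
         8.39202395e-02],
       [ 9.99999667e-01, -3.28987449e-04,  7.47030062e-04,
         3.06453739e-04],
       [ 8.13239482e-04,  3.22838725e-01, -9.46453642e-01,
         2.12790804e-02],
       [ 0.00000000e+00,  0.00000000e+00,  0.00000000e+00,
         1.00000000e+00]])}
```

View pics/scene0.png

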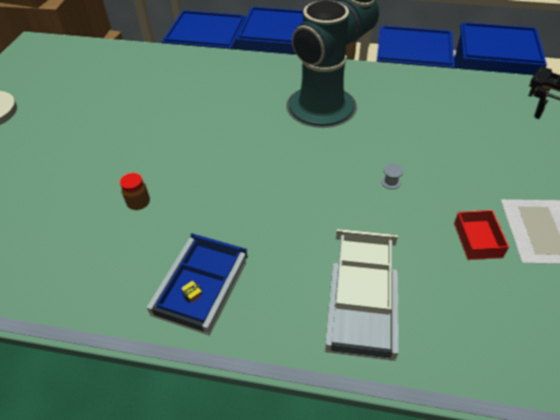

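View pics/side0.png

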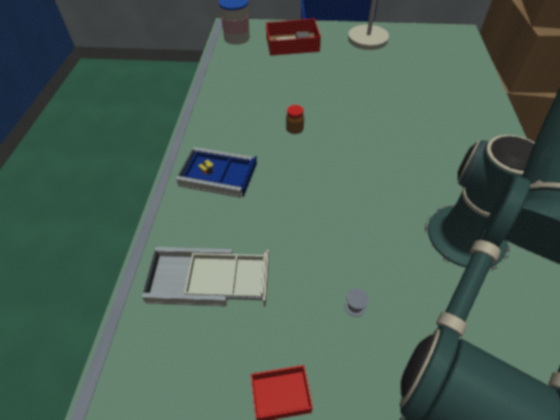

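View pics/wrist0.png

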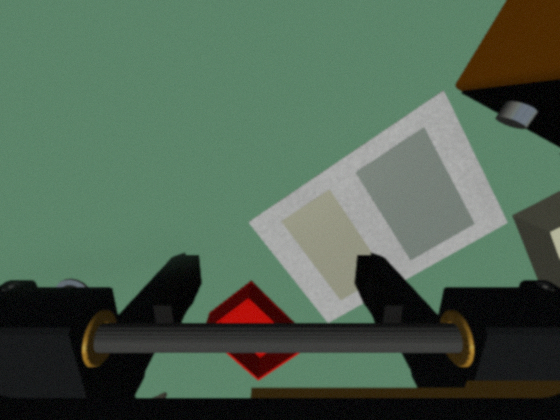

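The scene view shows the white tray at about (365,260), part-way out, and the blue tray at about (205,280). The reel is at (393,177), the jar at (134,190) and the red box at (481,235). I'll enlarge the trays for accurate corners.

Run:
```python
import cv2
a=cv2.imread('pics/scene0.png'); b=cv2.imread('pics/side0.png')
def crop(im,x,y,w,h,f,n): cv2.imwrite(n,cv2.resize(im[y:y+h,x:x+w],None,fx=f,fy=f,interpolation=cv2.INTER_CUBIC))
crop(a,320,220,95,140,4,'pics/c_sw.png')   
crop(a,140,225,120,110,5,'pics/c_sb.png')
crop(b,135,235,150,80,5,'pics/c_dw.png')
crop(b,165,135,110,70,6,'pics/c_db.png')
```

```text
(no output)
```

View pics/c_sw.png

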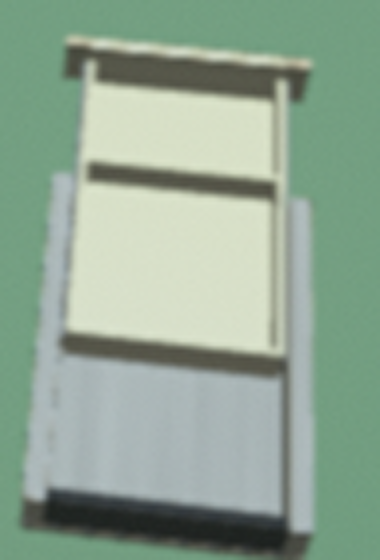

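View pics/c_sb.png

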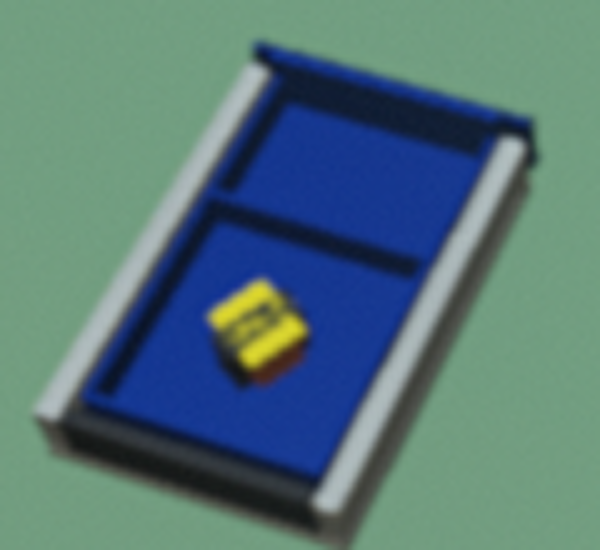

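View pics/c_dw.png

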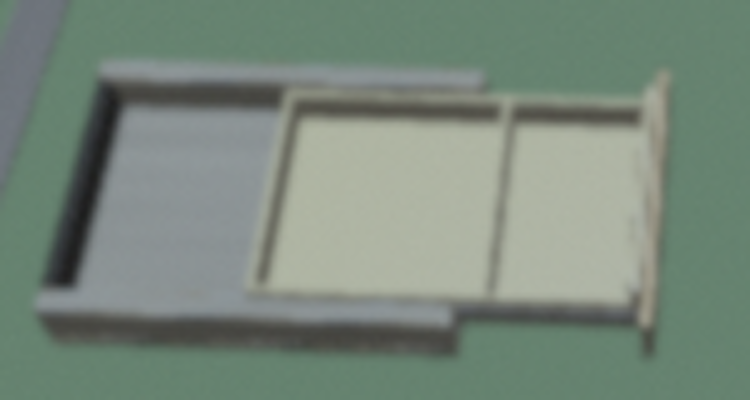

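View pics/c_db.png

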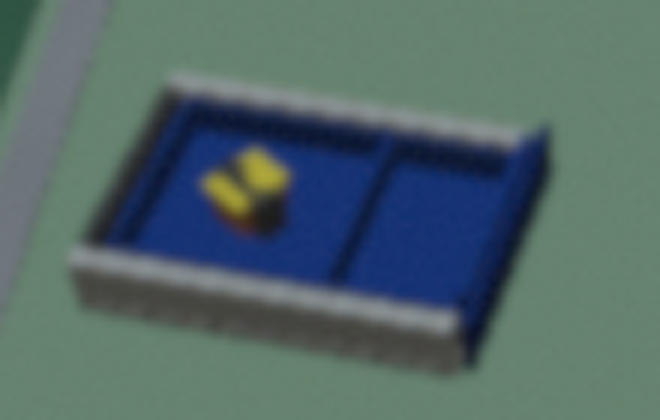

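```bash
cat > fit.py <<'E'
import numpy as np, cv2
from scipy.optimize import least_squares
from plant import vision
def proj(n,P):
    m=vision.camera_model(n); E=np.linalg.inv(m['extrinsics']); p=np.atleast_2d(P)@E[:3,:3].T+E[:3,3]
    p=p*[1,-1,-1]; q=p@m['mtx'].T; return q[:,:2]/q[:,2:]
R={'fm':(-.1,-.075,.038),'fp':(-.1,.075,.038),'rm':(.11,-.075,.038),'rp':(.11,.075,.038)}
Pn={'pm':(-.106,-.075,.044),'pp':(-.106,.075,.044)}
def pts(p,k):
    l=np.array(R.get(k) or Pn.get(k),float)
    if k in Pn: l[0]-=p[3]
    c,s=np.cos(p[2]),np.sin(p[2]); return np.array([p[0]+c*l[0]-s*l[1],p[1]+s*l[0]+c*l[1],l[2]])
def fit(obs,x0):
    def f(p): return np.concatenate([proj(n,pts(p,k))[0]-uv for n,k,uv in obs])
    r=least_squares(f,x0,loss='soft_l1'); print(np.round(r.x,4)); print(np.round(f(r.x).reshape(-1,2),1).tolist()); return r.x
E
python3 - <<'E'
from fit import *
W=[('scene','fm',(333.75,263.25)),('scene','fp',(397.75,270)),('scene','rm',(326,345)),('scene','rp',(398,353)),('scene','pm',(337,229.5)),('scene','pp',(397.75,235.75)),
('side','fm',(232,250)),('side','rm',(155.6,247.4)),('side','rp',(142.6,297)),('side','fp',(226.4,300)),('side','pm',(268.6,249.4)),('side','pp',(266,300))]
B=[('scene','rm',(147,307)),('scene','rp',(208,327)),('scene','fp',(245.4,254)),('scene','fm',(190,237.4)),('scene','pm',(191,233.4)),('scene','pp',(247,249.4)),
('side','rm',(194.2,147)),('side','fm',(252.5,156.7)),('side','rp',(177,179.7)),('side','fp',(242,190.3)),('side','pm',(256.3,155.8))]
w=fit(W,[.75,.1,0,.07]); b=fit(B,[.75,-.2,0,.003])
m=vision.camera_model
for n in ['scene','side']:
    im=cv2.imread(f'pics/{n}0.png')
    # bystanders ground points
    E=m(n)['extrinsics'];K=m(n)['mtx']
    def g(u,v,z):
        d=np.linalg.inv(K)@[u,v,1]; d=E[:3,:3]@(d*[1,-1,-1]); o=E[:3,3]; return np.round((o+d*(z-o[2])/d[2])[:2],3)
    if n=='scene': print(g(393,172,.048),g(132,181,.085),g(481,233,.0))
    else: print(g(357,297,.048),g(295,112,.085),g(281,395,0))
E
```

```text
[0.7487 0.1977 0.043  0.0936]
[[0.3, -1.2], [0.6, -1.1], [0.3, -1.6], [1.0, -0.6], [0.3, -1.2], [0.7, -1.4], [-0.6, -1.6], [-0.8, -1.1], [-1.8, -0.4], [-1.8, -0.6], [-0.5, -1.2], [-1.3, -0.3]]
[ 0.748  -0.1837 -0.16    0.0014]
[[0.3, -0.2], [0.3, -0.1], [0.6, -1.3], [0.3, -0.5], [0.3, -0.2], [0.0, -0.5], [-1.4, -0.9], [0.6, -0.7], [-1.9, -1.7], [-2.7, -0.7], [-1.2, -0.8]]
[0.331 0.241] [ 0.519 -0.432] [0.469 0.477]
[0.322 0.241] [ 0.512 -0.417] [0.49  0.468]
```

The fit agrees to about 3 mm. White is on the +y side, about 94 mm out, with yaw 0.043. Blue is on the -y side, nearly home, with yaw -0.16. I'll turn the tool square to the white slide and close the jaws.

Emit:
step_arm:
  plan:
    - {"jaw": 0, "rz": -5.8}
    - {"jaw": 0, "rz": -5.8}
    - {"jaw": 0, "rz": -5.8}
    - {"jaw": 0, "rz": -5.8}
    - {"jaw": 0, "rz": -5.8}
  force: 20

```text
$.plan[0]: bad value
```

```bash
cat > nav.py <<'E'
import numpy as np,sys
from scipy.spatial.transform import Rotation as Ro
from plant import monitor
S={'w':(.7487,.1977,.043),'b':(.748,-.1837,-.16)}
def nav(s,lx,ly,z):
    o=monitor.observe(); q=np.array(o['tcp_rot']); R=Ro.from_quat(q,scalar_first=True)
    x,y,a=S[s]; c,n=np.cos(a),np.sin(a)
    T=np.array([x+c*lx-n*ly,y+n*lx+c*ly,z]); d=T-o['eef_pos']
    # target: tool z down, tool x = -slide x
    Rt=Ro.from_matrix(np.array([[-c,-n,0],[-n,c,0],[0,0,-1]]).T)
    rv=(R.inv()*Rt).as_rotvec(degrees=True)
    p=o['eef_pos'][:2]-[x,y]
    print('t',round(o['time_s'],2),'local xy mm',np.round([1e3*(c*p[0]+n*p[1]),1e3*(-n*p[0]+c*p[1])],1),'z',np.round(o['eef_pos'][2],4),'F',np.round(o['ft_force'],1),'w',round(o['width'],4))
    print('tool shift mm',np.round(R.inv().apply(d)*1e3,1),'in target frame',np.round(Rt.inv().apply(d)*1e3,1),'rot deg',np.round(rv,2))
if __name__=='__main__': nav(sys.argv[1],*map(float,sys.argv[2:5]))
E
python3 nav.py w -.245 0 .30
```

```text
t 0.15 local xy mm [-428.4  424.3] z 0.4037 F [ 0.2 -0.3 -0.1] w 0.0881
tool shift mm [-366.6 -281.4  104.1] in target frame [-183.4 -424.3  103.7] rot deg [ -0.1   -0.03 -29.09]
```

Emit:
step_arm:
  plan:
    - {"jaw": 0.0, "dx": 0, "dy": 0, "dz": 0, "rx": 0, "ry": 0, "rz": -5.8}
    - {"jaw": 0, "dx": 0, "dy": 0, "dz": 0, "rx": 0, "ry": 0, "rz": -5.8}
    - {"jaw": 0, "dx": 0, "dy": 0, "dz": 0, "rx": 0, "ry": 0, "rz": -5.8}
    - {"jaw": 0, "dx": 0, "dy": 0, "dz": 0, "rx": 0, "ry": 0, "rz": -5.8}
    - {"jaw": 0, "dx": 0, "dy": 0, "dz": 0, "rx": 0, "ry": 0, "rz": -5.8}
  force: 20

```text
time_s: 0.57
eef_pos: [0.3025, 0.6033, 0.4041]
tcp_rot: [-0.0, -0.023, 1.0, -0.0]
ft_force: [0.2, 0.1, 1.1]
width: 0.0572
```

```bash
python3 nav.py w -.245 0 .30
```

```text
t 0.57 local xy mm [-428.4  424.4] z 0.4041 F [0.2 0.1 1.1] w 0.0572
tool shift mm [-182.  -424.9  104.4] in target frame [-183.4 -424.4  104.1] rot deg [-0.05 -0.03  0.19]
```

Emit:
step_arm:
  plan:
    - {"jaw": 0, "dx": -10, "dy": -24, "dz": 5, "rx": 0, "ry": 0, "rz": 0}
    - {"jaw": 0, "dx": -15, "dy": -35, "dz": 8, "rx": 0, "ry": 0, "rz": 0}
    - {"jaw": 0, "dx": -15, "dy": -35, "dz": 8, "rx": 0, "ry": 0, "rz": 0}
    - {"jaw": 0, "dx": -15, "dy": -35, "dz": 8, "rx": 0, "ry": 0, "rz": 0}
    - {"jaw": 0, "dx": -15, "dy": -35, "dz": 8, "rx": 0, "ry": 0, "rz": 0}

```text
time_s: 0.98
eef_pos: [0.3795, 0.4408, 0.367]
tcp_rot: [-0.0, -0.021, 1.0, -0.0]
ft_force: [0.8, 0.7, -0.5]
width: 0.0239
```

Emit:
step_arm:
  plan:
    - {"jaw": 0, "dx": -15, "dy": -35, "dz": 8, "rx": 0, "ry": 0, "rz": 0}
    - {"jaw": 0, "dx": -15, "dy": -35, "dz": 8, "rx": 0, "ry": 0, "rz": 0}
    - {"jaw": 0, "dx": -15, "dy": -35, "dz": 8, "rx": 0, "ry": 0, "rz": 0}
    - {"jaw": 0, "dx": -15, "dy": -35, "dz": 8, "rx": 0, "ry": 0, "rz": 0}
    - {"jaw": 0, "dx": -15, "dy": -35, "dz": 8, "rx": 0, "ry": 0, "rz": 0}

```text
time_s: 1.4
eef_pos: [0.4617, 0.2689, 0.3272]
tcp_rot: [-0.0, -0.021, 1.0, -0.0]
ft_force: [0.3, -0.2, 0.2]
width: 0.0007
```

```bash
python3 nav.py w -.245 0 .26
```

```text
t 1.4 local xy mm [-283.7   83.4] z 0.3272 F [ 0.3 -0.2  0.2] w 0.0007
tool shift mm [-38.8 -83.4  67.2] in target frame [-38.7 -83.4  67.2] rot deg [-0.   -0.   -0.08]
```

Emit:
step_arm:
  plan:
    - {"jaw": 0, "dx": -10, "dy": -24, "dz": 14, "rx": 0, "ry": 0, "rz": 0}
    - {"jaw": 0, "dx": -10, "dy": -24, "dz": 18, "rx": 0, "ry": 0, "rz": 0}
    - {"jaw": 0, "dx": -10, "dy": -20, "dz": 18, "rx": 0, "ry": 0, "rz": 0}
    - {"jaw": 0, "dx": -6, "dy": -12, "dz": 12, "rx": 0, "ry": 0, "rz": 0}
    - {"jaw": 0, "dx": 0, "dy": 0, "dz": 0, "rx": 0, "ry": 0, "rz": 0}

```text
time_s: 1.82
eef_pos: [0.5002, 0.1899, 0.2626]
tcp_rot: [-0.003, -0.019, 1.0, -0.001]
ft_force: [0.5, 0.5, -0.3]
width: 0.0007
```

```bash
python3 nav.py w -.230 0 .191
python3 - <<'E'
from plant import vision
import cv2
for n in ['side','wrist']:
    im=vision.get_image(n); cv2.imwrite(f"pics/{n}1.png",im[:,:,::-1])
E
```

```text
t 1.82 local xy mm [-248.6    2.9] z 0.2626 F [ 0.5  0.5 -0.3] w 0.0007
tool shift mm [-19.   -2.7  71.5] in target frame [-18.6  -2.9  71.6] rot deg [-0.11 -0.3  -0.25]
```

View pics/side1.png

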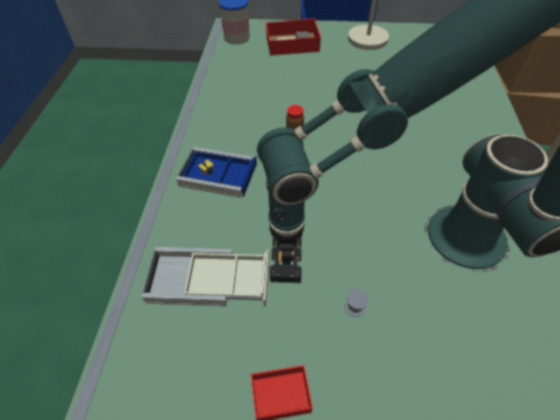

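View pics/wrist1.png

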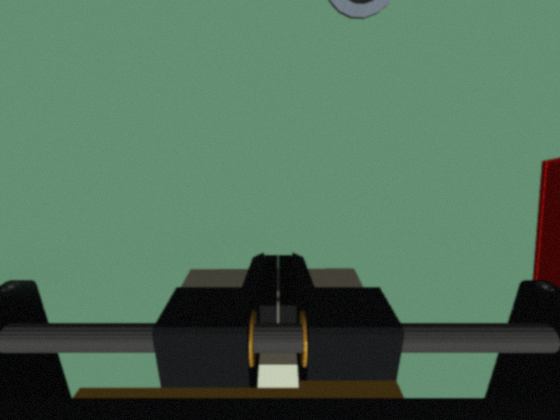

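The side view shows the closed fingers at (287,275), just in front of the white panel at (267,275). In the wrist view the panel's top front edge is at row 269, columns 190 to 357, centred on the fingers. I'll check that edge with the wrist camera, then descend.

```bash
cat > wr.py <<'E'
import numpy as np
from scipy.spatial.transform import Rotation as Ro
from plant import monitor,vision
from nav import S
def ray(uv,z,s,pose=None):
    m=vision.camera_model('wrist'); o=pose or monitor.observe(); R=Ro.from_quat(o['tcp_rot'],scalar_first=True).as_matrix()
    T=m['T_tool_cam']; d=np.linalg.inv(m['mtx'])@[*uv,1]; d=R@T[:3,:3]@(d*[1,-1,-1]); c=R@T[:3,3]+o['eef_pos']
    P=c+d*(z-c[2])/d[2]; x,y,a=S[s]; p=P[:2]-[x,y]; return np.round(1e3*np.array([np.cos(a)*p[0]+np.sin(a)*p[1],-np.sin(a)*p[0]+np.cos(a)*p[1]]),1)
E
python3 -c "
from wr import *
print(ray((190,269),.044,'w'),ray((357,269),.044,'w'))"
```

```text
[-217.1  -63.1] [-216.8   66.7]
```

Emit:
step_arm:
  plan:
    - {"jaw": 0, "dx": 0, "dy": -1, "dz": 16, "rx": 0, "ry": 0, "rz": 0}
    - {"jaw": 0, "dx": 0, "dy": -1, "dz": 18, "rx": 0, "ry": 0, "rz": 0}
    - {"jaw": 0, "dx": 0, "dy": -1, "dz": 18, "rx": 0, "ry": 0, "rz": 0}
    - {"jaw": 0, "dx": 0, "dy": 0, "dz": 16, "rx": 0, "ry": 0, "rz": 0}
    - {"jaw": 0, "dx": 0, "dy": 0, "dz": 0, "rx": 0, "ry": 0, "rz": 0}

```text
time_s: 2.33
eef_pos: [0.4993, 0.1903, 0.1958]
tcp_rot: [-0.002, -0.021, 1.0, -0.0]
ft_force: [-0.2, -1.1, -0.5]
width: 0.0007
```

```bash
python3 nav.py w -.115 0 .191
```

```text
t 2.33 local xy mm [-249.5    3.3] z 0.1958 F [-0.2 -1.1 -0.5] w 0.0007
tool shift mm [-134.5   -3.3    4.3] in target frame [-134.5   -3.3    4.8] rot deg [-0.04 -0.22 -0.  ]
```

Emit:
step_arm:
  plan:
    - {"jaw": 0, "dx": -8, "dy": -1, "dz": 1, "rx": 0, "ry": 0, "rz": 0}
    - {"jaw": 0, "dx": -12, "dy": -1, "dz": 1, "rx": 0, "ry": 0, "rz": 0}
    - {"jaw": 0, "dx": -10, "dy": -1, "dz": 1, "rx": 0, "ry": 0, "rz": 0}
    - {"jaw": 0, "dx": -8, "dy": 0, "dz": 1, "rx": 0, "ry": 0, "rz": 0}
    - {"jaw": 0, "dx": -8, "dy": 0, "dz": 0, "rx": 0, "ry": 0, "rz": 0}

```text
time_s: 2.75
eef_pos: [0.5482, 0.1883, 0.1945]
tcp_rot: [-0.0, -0.02, 1.0, 0.0]
ft_force: [-3.5, 1.8, 2.5]
width: 0.0003
```

Emit:
step_arm:
  plan:
    - {"jaw": 0, "dx": -10, "dy": 0, "dz": 0, "rx": 0, "ry": 0, "rz": 0}
    - {"jaw": 0, "dx": -12, "dy": 0, "dz": 0, "rx": 0, "ry": 0, "rz": 0}
    - {"jaw": 0, "dx": -12, "dy": 0, "dz": 0, "rx": 0, "ry": 0, "rz": 0}
    - {"jaw": 0, "dx": -10, "dy": 0, "dz": 0, "rx": 0, "ry": 0, "rz": 0}
    - {"jaw": 0, "dx": -8, "dy": 0, "dz": 0, "rx": 0, "ry": 0, "rz": 0}

```text
time_s: 3.17
eef_pos: [0.5999, 0.1903, 0.1937]
tcp_rot: [-0.0, -0.021, 1.0, 0.0]
ft_force: [-3.3, 0.2, 1.7]
width: 0.0004
```

```bash
python3 nav.py w -.115 0 .191
```

```text
t 3.17 local xy mm [-149.   -1.] z 0.1937 F [-3.3  0.2  1.7] w 0.0004
tool shift mm [-34.    1.1   2.6] in target frame [-34.    1.    2.7] rot deg [ 0.01 -0.03 -0.11]
```

Emit:
step_arm:
  plan:
    - {"jaw": 0, "dx": -8, "dy": 0, "dz": 0, "rx": 0, "ry": 0, "rz": 0}
    - {"jaw": 0, "dx": -7, "dy": 0, "dz": 0, "rx": 0, "ry": 0, "rz": 0}
    - {"jaw": 0, "dx": -5, "dy": 0, "dz": 0, "rx": 0, "ry": 0, "rz": 0}
    - {"jaw": 0, "dx": -4, "dy": 0, "dz": 0, "rx": 0, "ry": 0, "rz": 0}
    - {"jaw": 0, "dx": -3, "dy": 0, "dz": 0, "rx": 0, "ry": 0, "rz": 0}

```text
time_s: 3.58
eef_pos: [0.6263, 0.1915, 0.1936]
tcp_rot: [0.0, -0.021, 1.0, 0.0]
ft_force: [-3.5, 2.1, 1.5]
width: 0.0002
```

```bash
python3 nav.py w -.115 0 .191
```

```text
t 3.58 local xy mm [-122.6   -0.9] z 0.1936 F [-3.5  2.1  1.5] w 0.0002
tool shift mm [-7.6  1.   2.6] in target frame [-7.6  0.9  2.6] rot deg [ 0.01  0.   -0.09]
```

Emit:
step_arm:
  plan:
    - {"jaw": 0, "dx": -2, "dy": 0, "dz": 0, "rx": 0, "ry": 0, "rz": 0}
    - {"jaw": 0, "dx": -2, "dy": 0, "dz": 0, "rx": 0, "ry": 0, "rz": 0}
    - {"jaw": 0, "dx": -2, "dy": 0, "dz": 0, "rx": 0, "ry": 0, "rz": 0}

```text
time_s: 3.83
eef_pos: [0.6318, 0.1917, 0.1937]
tcp_rot: [-0.0, -0.021, 1.0, -0.0]
ft_force: [-3.1, 1.2, 0.8]
width: 0.0006
```

Emit:
step_arm:
  plan:
    - {"jaw": 0, "dx": -1, "dy": 0, "dz": 0, "rx": 0, "ry": 0, "rz": 0}
    - {"jaw": 0, "dx": -1, "dy": 0, "dz": 0, "rx": 0, "ry": 0, "rz": 0}

```text
time_s: 4.0
eef_pos: [0.6337, 0.1918, 0.1936]
tcp_rot: [-0.0, -0.021, 1.0, -0.0]
ft_force: [-7.1, 2.4, 3.5]
width: 0.0004
```

Emit:
step_arm:
  plan:
    - {"jaw": 0, "dx": -1, "dy": 0, "dz": 0, "rx": 0, "ry": 0, "rz": 0}
    - {"jaw": 0, "dx": -1, "dy": 0, "dz": 0, "rx": 0, "ry": 0, "rz": 0}
    - {"jaw": 0, "dx": 0, "dy": 0, "dz": 0, "rx": 0, "ry": 0, "rz": 0}

```text
time_s: 4.25
eef_pos: [0.6344, 0.1919, 0.1936]
tcp_rot: [-0.002, -0.021, 1.0, -0.0]
ft_force: [-9.5, 0.9, 6.2]
width: 0.0006
```

```bash
python3 nav.py w -.115 0 .191;  python3 - <<'E'
from plant import vision
import cv2
for n in ['scene','side']:
    im=vision.get_image(n)[:,:,::-1]; cv2.imwrite(f"pics/{n}2.png",im)
    c=im[220:360,310:420] if n=='scene' else im[230:320,135:290]
    cv2.imwrite(f"pics/{n}2c.png",cv2.resize(c,None,fx=4,fy=4,interpolation=cv2.INTER_CUBIC))
E
```

```text
t 4.25 local xy mm [-114.5   -0.9] z 0.1936 F [-9.5  0.9  6.2] w 0.0006
tool shift mm [0.5 0.9 2.6] in target frame [0.5 0.9 2.6] rot deg [-0.02 -0.29 -0.1 ]
```

View pics/side2c.png

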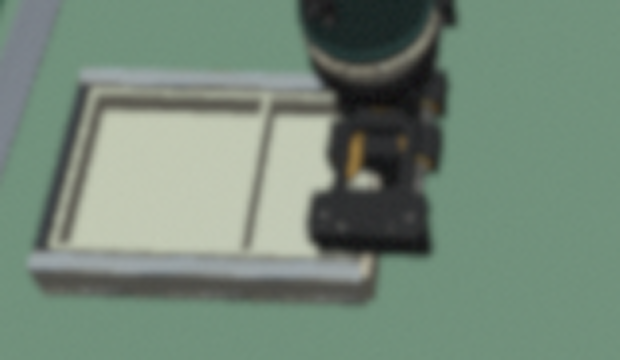

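View pics/scene2c.png

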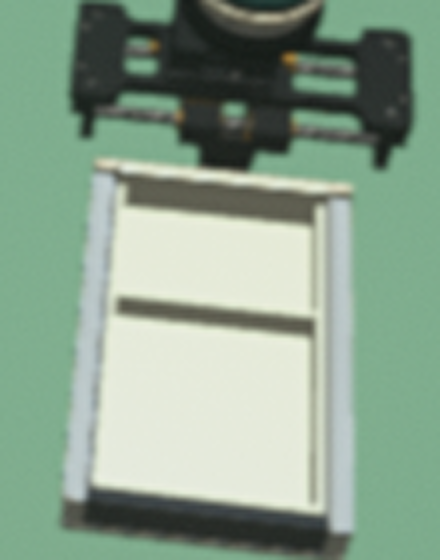

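Both views show the white tray seated in its slide with the panel against the rail ends, and the push force reached 9.5 N at the stop. Next I back off, rise and cross to the blue tray.

Emit:
step_arm:
  plan:
    - {"jaw": 0, "dx": 6, "dy": 0, "dz": 0, "rx": 0, "ry": 0, "rz": 0}
    - {"jaw": 0, "dx": 15, "dy": 0, "dz": 0, "rx": 0, "ry": 0, "rz": 0}
    - {"jaw": 0, "dx": 9, "dy": 0, "dz": -16, "rx": 0, "ry": 0, "rz": 0}
    - {"jaw": 0, "dx": 0, "dy": 0, "dz": -30, "rx": 0, "ry": 0, "rz": 0}
    - {"jaw": 0, "dx": 0, "dy": 0, "dz": -34, "rx": 0, "ry": 0, "rz": 0}

```text
time_s: 4.77
eef_pos: [0.6045, 0.1899, 0.272]
tcp_rot: [-0.002, -0.021, 1.0, -0.001]
ft_force: [-0.8, 0.0, 0.5]
width: 0.0003
```

Emit:
step_arm:
  plan:
    - {"jaw": 0, "dx": 0, "dy": 0, "dz": -12, "rx": 0, "ry": 0, "rz": 4}
    - {"jaw": 0, "dx": 0, "dy": 0, "dz": 0, "rx": 0, "ry": 0, "rz": 4}
    - {"jaw": 0, "dx": 0, "dy": 0, "dz": 0, "rx": 0, "ry": 0, "rz": 3.6}
    - {"jaw": 0, "dx": 0, "dy": 0, "dz": 0, "rx": 0, "ry": 0, "rz": 0}

```text
time_s: 5.1
eef_pos: [0.6065, 0.1903, 0.2869]
tcp_rot: [0.002, 0.081, 0.997, 0.0]
ft_force: [-0.3, 0.9, -0.8]
width: 0.0005
```

```bash
python3 nav.py b -.06 0 .27
```

```text
t 5.1 local xy mm [-199.3  346.7] z 0.2869 F [-0.3  0.9 -0.8] w 0.0005
tool shift mm [-140.1 -346.4   17.1] in target frame [-139.3 -346.7   16.9] rot deg [ 0.04  0.2  -0.16]
```

Emit:
step_arm:
  plan:
    - {"jaw": 0, "dx": -8, "dy": -20, "dz": 0, "rx": 0, "ry": 0, "rz": 0}
    - {"jaw": 0, "dx": -14, "dy": -35, "dz": 0, "rx": 0, "ry": 0, "rz": 0}
    - {"jaw": 0, "dx": -14, "dy": -35, "dz": 0, "rx": 0, "ry": 0, "rz": 0}
    - {"jaw": 0, "dx": -14, "dy": -35, "dz": 0, "rx": 0, "ry": 0, "rz": 0}
    - {"jaw": 0, "dx": -14, "dy": -35, "dz": 0, "rx": 0, "ry": 0, "rz": 0}

```text
time_s: 5.52
eef_pos: [0.6437, 0.0207, 0.2856]
tcp_rot: [0.001, 0.079, 0.997, -0.0]
ft_force: [0.4, -0.3, -1.2]
width: 0.0007
```

Emit:
step_arm:
  plan:
    - {"jaw": 0, "dx": -14, "dy": -35, "dz": 0, "rx": 0, "ry": 0, "rz": 0}
    - {"jaw": 0, "dx": -14, "dy": -35, "dz": 0, "rx": 0, "ry": 0, "rz": 0}
    - {"jaw": 0, "dx": -14, "dy": -35, "dz": 0, "rx": 0, "ry": 0, "rz": 0}
    - {"jaw": 0, "dx": -14, "dy": -35, "dz": 0, "rx": 0, "ry": 0, "rz": 0}
    - {"jaw": 0, "dx": -10, "dy": -25, "dz": 0, "rx": 0, "ry": 0, "rz": 0}

```text
time_s: 5.93
eef_pos: [0.6824, -0.1547, 0.2855]
tcp_rot: [0.001, 0.08, 0.997, -0.001]
ft_force: [0.9, 0.1, -0.7]
width: 0.0008
```

```bash
python3 nav.py b -.06 0 .27
```

```text
t 5.93 local xy mm [-69.4  18.2] z 0.2855 F [ 0.9  0.1 -0.7] w 0.0008
tool shift mm [ -9.4 -18.2  15.5] in target frame [ -9.4 -18.2  15.5] rot deg [-0.09  0.08 -0.03]
```

Emit:
step_arm:
  plan:
    - {"jaw": 0, "dx": -4, "dy": -8, "dz": 4, "rx": 0, "ry": 0, "rz": 0}
    - {"jaw": 0, "dx": -2, "dy": -6, "dz": 10, "rx": 0, "ry": 0, "rz": 0}
    - {"jaw": 0, "dx": 0, "dy": 0, "dz": 0, "rx": 0, "ry": 0, "rz": 0}

```text
time_s: 6.18
eef_pos: [0.6849, -0.1665, 0.2687]
tcp_rot: [-0.002, 0.081, 0.997, 0.0]
ft_force: [-0.8, -0.0, -0.1]
width: 0.0004
```

```bash
python3 nav.py b -.06 0 .19
python3 - <<'E'
from plant import vision
import cv2
for n in ['scene','wrist']:
    im=vision.get_image(n)[:,:,::-1]; cv2.imwrite(f"pics/{n}3.png",im)
    if n=='scene': cv2.imwrite(f"pics/{n}3c.png",cv2.resize(im[180:340,120:280],None,fx=3.5,fy=3.5,interpolation=cv2.INTER_CUBIC))
E
```

```text
t 6.18 local xy mm [-65.    6.9] z 0.2687 F [-0.8 -0.  -0.1] w 0.0004
tool shift mm [-5.3 -6.9 78.7] in target frame [-5.  -6.9 78.7] rot deg [ 0.01 -0.2  -0.09]
```

View pics/scene3c.png

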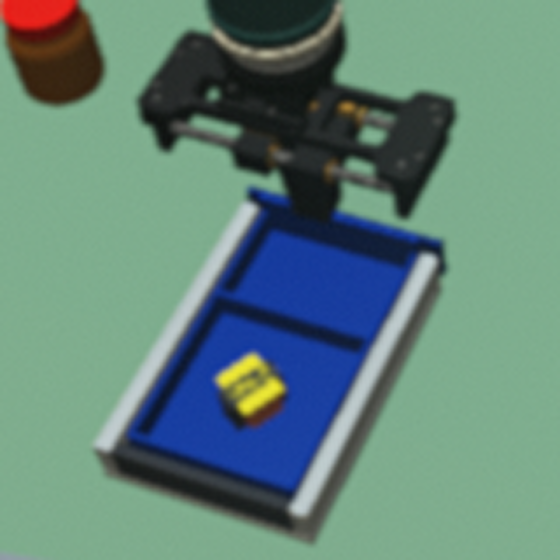

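View pics/wrist3.png

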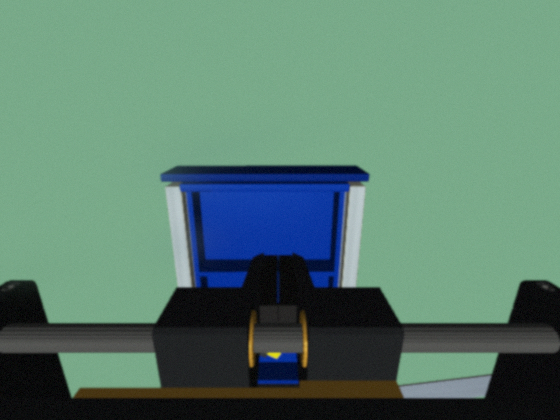

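The wrist view shows the blue panel and lip at rows 168 to 190 and the divider at about row 265, with the fingertips between them in line. I'll convert those edges to slide coordinates.

```bash
python3 -c "
from wr import *
print('lip in',ray((200,183),.05,'b'),ray((330,183),.05,'b'),ray((330,190),.05,'b'),'panel out',ray((164,178),.044,'b'),ray((367,178),.044,'b'),ray((170,167),.044,'b'),'div',ray((210,262),.036,'b'),ray((210,272),.036,'b'))
print(ray((277,258),.103,'b'))"
```

```text
lip in [-102.9  -45.2] [-102.9   45.4] [-97.9  45.7] panel out [-105.2  -72.3] [-105.2   72.7] [-113.1  -67.1] div [-33.6 -46.5] [-24.3 -47.2]
[-72.5   8.5]
```

Emit:
step_arm:
  plan:
    - {"jaw": 0, "dx": 0, "dy": -3, "dz": 14, "rx": 0, "ry": 0, "rz": 0}
    - {"jaw": 0, "dx": 0, "dy": -3, "dz": 20, "rx": 0, "ry": 0, "rz": 0}
    - {"jaw": 0, "dx": 0, "dy": 0, "dz": 20, "rx": 0, "ry": 0, "rz": 0}
    - {"jaw": 0, "dx": 0, "dy": 0, "dz": 14, "rx": 0, "ry": 0, "rz": 0}
    - {"jaw": 0, "dx": 0, "dy": 0, "dz": 8, "rx": 0, "ry": 0, "rz": 0}

```text
time_s: 6.7
eef_pos: [0.6836, -0.1703, 0.1926]
tcp_rot: [-0.002, 0.08, 0.997, 0.0]
ft_force: [-0.6, 1.2, -0.4]
width: 0.0005
```

```bash
python3 nav.py b -.206 0 .19
```

```text
t 6.7 local xy mm [-65.7   3. ] z 0.1926 F [-0.6  1.2 -0.4] w 0.0005
tool shift mm [140.3  -2.9   3.2] in target frame [140.3  -3.    2.6] rot deg [ 0.03 -0.23  0.03]
```

Emit:
step_arm:
  plan:
    - {"jaw": 0, "dx": 6, "dy": 0, "dz": 0, "rx": 0, "ry": 0, "rz": 0}
    - {"jaw": 0, "dx": 5, "dy": 0, "dz": 0, "rx": 0, "ry": 0, "rz": 0}
    - {"jaw": 0, "dx": 4, "dy": 0, "dz": 0, "rx": 0, "ry": 0, "rz": 0}
    - {"jaw": 0, "dx": 4, "dy": 0, "dz": 0, "rx": 0, "ry": 0, "rz": 0}
    - {"jaw": 0, "dx": 4, "dy": 0, "dz": 0, "rx": 0, "ry": 0, "rz": 0}

```text
time_s: 7.12
eef_pos: [0.6621, -0.1681, 0.1972]
tcp_rot: [0.001, 0.08, 0.997, -0.0]
ft_force: [2.6, 0.1, 1.3]
width: 0.0005
```

Emit:
step_arm:
  plan:
    - {"jaw": 0, "dx": 4, "dy": 0, "dz": 0, "rx": 0, "ry": 0, "rz": 0}
    - {"jaw": 0, "dx": 5, "dy": 0, "dz": 0, "rx": 0, "ry": 0, "rz": 0}
    - {"jaw": 0, "dx": 5, "dy": 0, "dz": 0, "rx": 0, "ry": 0, "rz": 0}
    - {"jaw": 0, "dx": 5, "dy": 0, "dz": 0, "rx": 0, "ry": 0, "rz": 0}
    - {"jaw": 0, "dx": 5, "dy": 0, "dz": 0, "rx": 0, "ry": 0, "rz": 0}

```text
time_s: 7.53
eef_pos: [0.6386, -0.1644, 0.1967]
tcp_rot: [0.001, 0.08, 0.997, -0.0]
ft_force: [3.9, -1.1, 2.2]
width: 0.0006
```

```bash
python3 nav.py b -.206 0 .19;  python3 - <<'E'
from plant import vision
import cv2
im=vision.get_image('scene')[:,:,::-1]
cv2.imwrite(f"pics/scene4c.png",cv2.resize(im[180:340,120:280],None,fx=3.5,fy=3.5,interpolation=cv2.INTER_CUBIC))
E
```

```text
t 7.53 local xy mm [-111.1    1.6] z 0.1967 F [ 3.9 -1.1  2.2] w 0.0006
tool shift mm [94.9 -1.7  6.5] in target frame [94.9 -1.6  6.7] rot deg [-0.02  0.13 -0.06]
```

View pics/scene4c.png

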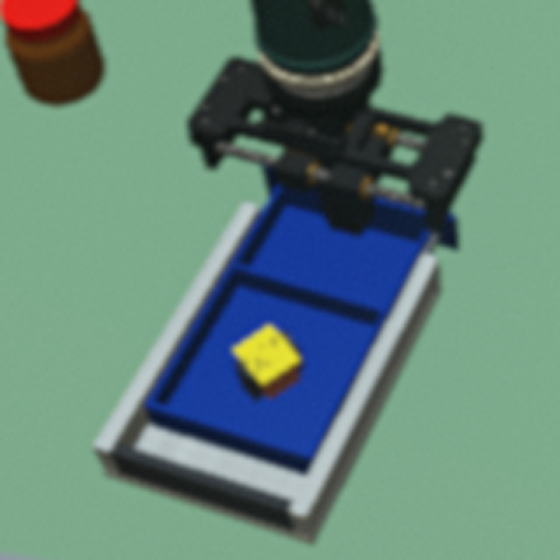

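The blue tray is following the hooked fingertip, about 25 mm out, and the transformer is still upright. I'll keep drawing and lower the tip slightly.

Emit:
step_arm:
  plan:
    - {"jaw": 0, "dx": 6, "dy": 0, "dz": 1, "rx": 0, "ry": 0, "rz": 0}
    - {"jaw": 0, "dx": 6, "dy": 0, "dz": 1, "rx": 0, "ry": 0, "rz": 0}
    - {"jaw": 0, "dx": 6, "dy": 0, "dz": 1, "rx": 0, "ry": 0, "rz": 0}
    - {"jaw": 0, "dx": 6, "dy": 0, "dz": 1, "rx": 0, "ry": 0, "rz": 0}
    - {"jaw": 0, "dx": 6, "dy": 0, "dz": 0, "rx": 0, "ry": 0, "rz": 0}

```text
time_s: 8.0
eef_pos: [0.608, -0.1593, 0.1913]
tcp_rot: [-0.0, 0.08, 0.997, -0.0]
ft_force: [3.8, -0.7, 0.9]
width: 0.0003
```

Emit:
step_arm:
  plan:
    - {"jaw": 0, "dx": 6, "dy": 0, "dz": 0, "rx": 0, "ry": 0, "rz": 0}
    - {"jaw": 0, "dx": 6, "dy": 0, "dz": 0, "rx": 0, "ry": 0, "rz": 0}
    - {"jaw": 0, "dx": 6, "dy": 0, "dz": 0, "rx": 0, "ry": 0, "rz": 0}
    - {"jaw": 0, "dx": 6, "dy": 0, "dz": 0, "rx": 0, "ry": 0, "rz": 0}
    - {"jaw": 0, "dx": 6, "dy": 0, "dz": 0, "rx": 0, "ry": 0, "rz": 0}

```text
time_s: 8.42
eef_pos: [0.5783, -0.1545, 0.1913]
tcp_rot: [-0.0, 0.08, 0.997, -0.0]
ft_force: [2.0, -0.6, -1.7]
width: 0.0006
```

```bash
python3 nav.py b -.206 0 .19
```

```text
t 8.42 local xy mm [-172.2    1.8] z 0.1913 F [ 2.  -0.6 -1.7] w 0.0006
tool shift mm [33.8 -1.8  1.4] in target frame [33.8 -1.8  1.3] rot deg [-0.   -0.04 -0.06]
```

Emit:
step_arm:
  plan:
    - {"jaw": 0, "dx": 6, "dy": 0, "dz": 0, "rx": 0, "ry": 0, "rz": 0}
    - {"jaw": 0, "dx": 6, "dy": 0, "dz": 0, "rx": 0, "ry": 0, "rz": 0}
    - {"jaw": 0, "dx": 5, "dy": 0, "dz": 0, "rx": 0, "ry": 0, "rz": 0}
    - {"jaw": 0, "dx": 4, "dy": 0, "dz": 0, "rx": 0, "ry": 0, "rz": 0}
    - {"jaw": 0, "dx": 3, "dy": 0, "dz": 0, "rx": 0, "ry": 0, "rz": 0}

```text
time_s: 8.83
eef_pos: [0.5547, -0.1506, 0.1914]
tcp_rot: [-0.0, 0.081, 0.997, 0.0]
ft_force: [3.3, -2.0, -1.8]
width: 0.0004
```

Emit:
step_arm:
  plan:
    - {"jaw": 0, "dx": 2, "dy": 0, "dz": 0, "rx": 0, "ry": 0, "rz": 0}
    - {"jaw": 0, "dx": 2, "dy": 0, "dz": 0, "rx": 0, "ry": 0, "rz": 0}
    - {"jaw": 0, "dx": 2, "dy": 0, "dz": 0, "rx": 0, "ry": 0, "rz": 0}

```text
time_s: 9.08
eef_pos: [0.5494, -0.1497, 0.1916]
tcp_rot: [-0.0, 0.08, 0.997, 0.0]
ft_force: [2.3, -0.9, -2.6]
width: 0.0005
```

```bash
python3 nav.py b -.206 0 .19
```

```text
t 9.08 local xy mm [-201.5    1.9] z 0.1916 F [ 2.3 -0.9 -2.6] w 0.0005
tool shift mm [ 4.5 -1.9  1.6] in target frame [ 4.5 -1.9  1.6] rot deg [ 0.01 -0.01 -0.07]
```

Emit:
step_arm:
  plan:
    - {"jaw": 0, "dx": 2, "dy": 0, "dz": 0, "rx": 0, "ry": 0, "rz": 0}
    - {"jaw": 0, "dx": 1, "dy": 0, "dz": 0, "rx": 0, "ry": 0, "rz": 0}
    - {"jaw": 0, "dx": 1, "dy": 0, "dz": 0, "rx": 0, "ry": 0, "rz": 0}

```text
time_s: 9.33
eef_pos: [0.5477, -0.1494, 0.1922]
tcp_rot: [0.004, 0.081, 0.997, -0.0]
ft_force: [12.4, -2.4, -8.5]
width: 0.0005
```

Emit:
step_arm:
  plan:
    - {"jaw": 0, "dx": 1, "dy": 0, "dz": 0, "rx": 0, "ry": 0, "rz": 0}
    - {"jaw": 0, "dx": 1, "dy": 0, "dz": 0, "rx": 0, "ry": 0, "rz": 0}

```text
time_s: 9.5
eef_pos: [0.5471, -0.1493, 0.1927]
tcp_rot: [0.006, 0.081, 0.997, -0.001]
ft_force: [17.1, -2.8, -12.6]
width: 0.0006
```

The force jumped to 17 N with no further travel, so the tray is at its stop. I'll hold briefly, unhook and rise.

Emit:
step_arm:
  plan:
    - {"jaw": 0, "dx": 0, "dy": 0, "dz": 0, "rx": 0, "ry": 0, "rz": 0}
    - {"jaw": 0, "dx": 0, "dy": 0, "dz": 0, "rx": 0, "ry": 0, "rz": 0}
    - {"jaw": 0, "dx": -6, "dy": 0, "dz": 0, "rx": 0, "ry": 0, "rz": 0}
    - {"jaw": 0, "dx": -10, "dy": 0, "dz": 0, "rx": 0, "ry": 0, "rz": 0}
    - {"jaw": 0, "dx": -8, "dy": 0, "dz": 0, "rx": 0, "ry": 0, "rz": 0}

```text
time_s: 9.92
eef_pos: [0.5674, -0.1525, 0.1914]
tcp_rot: [-0.001, 0.08, 0.997, 0.0]
ft_force: [-0.6, -1.0, -0.2]
width: 0.0007
```

```bash
python3 nav.py b -.190 0 .29
```

```text
t 9.92 local xy mm [-183.2    2. ] z 0.1914 F [-0.6 -1.  -0.2] w 0.0007
tool shift mm [  7.   -2.  -98.6] in target frame [  6.8  -2.  -98.6] rot deg [ 0.02 -0.12 -0.06]
```

Emit:
step_arm:
  plan:
    - {"jaw": 0, "dx": 0, "dy": 0, "dz": -12, "rx": 0, "ry": 0, "rz": 0}
    - {"jaw": 0, "dx": 0, "dy": 0, "dz": -25, "rx": 0, "ry": 0, "rz": 0}
    - {"jaw": 0, "dx": 0, "dy": 0, "dz": -35, "rx": 0, "ry": 0, "rz": 0}
    - {"jaw": 0, "dx": 0, "dy": 0, "dz": -35, "rx": 0, "ry": 0, "rz": 0}
    - {"jaw": 0, "dx": 0, "dy": 0, "dz": -25, "rx": 0, "ry": 0, "rz": 0}

```text
time_s: 10.33
eef_pos: [0.5675, -0.1527, 0.3275]
tcp_rot: [0.001, 0.08, 0.997, -0.0]
ft_force: [1.2, -0.4, 0.7]
width: 0.0002
```

Emit:
step_arm:
  plan:
    - {"jaw": 0, "dx": 20, "dy": 15, "dz": -10, "rx": 0, "ry": 0, "rz": 0}
    - {"jaw": 0, "dx": 25, "dy": 25, "dz": -5, "rx": 0, "ry": 0, "rz": 0}
    - {"jaw": 0, "dx": 20, "dy": 25, "dz": 0, "rx": 0, "ry": 0, "rz": 0}
    - {"jaw": 0, "dx": 0, "dy": 0, "dz": 0, "rx": 0, "ry": 0, "rz": 0}
    - {"jaw": 0, "dx": 0, "dy": 0, "dz": 0, "rx": 0, "ry": 0, "rz": 0}

```text
time_s: 10.75
eef_pos: [0.5126, -0.077, 0.3396]
tcp_rot: [0.0, 0.079, 0.997, -0.0]
ft_force: [-0.1, 0.2, -0.3]
width: 0.0004
```

Run:
```python
from plant import vision,monitor
import cv2
for n in ['scene','side']:
    im=vision.get_image(n)[:,:,::-1]; cv2.imwrite(f"pics/{n}5.png",im)
    c=im[190:360,110:420] if n=='scene' else im[130:320,130:330]
    cv2.imwrite(f"pics/{n}5c.png",cv2.resize(c,None,fx=2.5 if n=='scene' else 3,fy=2.5 if n=='scene' else 3,interpolation=cv2.INTER_CUBIC))
print(monitor.observe())
```

```text
{'time_s': 10.85, 'joint_positions': array([-1.99017678e-01,  2.13800542e-02,  2.00435876e+00, -4.29235062e-04,
        1.11505827e+00, -1.60895112e+00]), 'qd': array([-1.42285745e-02,  2.14985099e-02, -1.13421817e-02, -6.07468732e-06,
       -4.12685256e-03,  1.21343092e-03]), 'joint_efforts': array([ 4.46360791e-01, -3.51529276e+01, -3.30712008e+01,  1.66098133e-02,
        1.43925464e-01,  1.99967959e-03]), 'eef_pos': array([ 0.51374259, -0.07828262,  0.33935714]), 'tcp_rot': array([ 3.72187706e-04,  8.02506638e-02,  9.96774616e-01, -2.38458142e-04]), 'ft_force': array([-0.19617505, -0.07417445, -0.22378344]), 'torque': array([-0.0563269 , -0.00018143,  0.05795492]), 'width': 0.0004720490752978293}
```

View pics/scene5c.png

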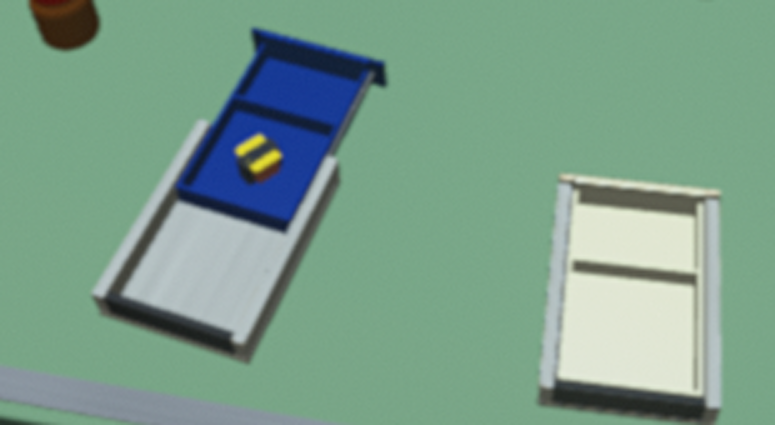

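View pics/side5.png

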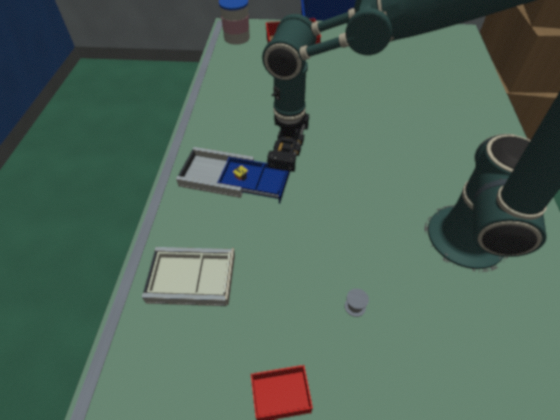

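Blue is drawn out with the transformer upright in its rear compartment at scene pixel (213,253). White is home and the hand is clear. The reel (357,300) and box (281,393) are unchanged in the side view. I'll check the blue travel numerically, then hand in.

Run:
```python
from fit import *
for t in (.105,.112,.12):
    print(t,np.round([proj('scene',pts([.748,-.1837,-.16,t],k))[0] for k in('pm','pp')],1).tolist(),'obs (212,202) (264,216.4)')
for t in (0,.008): print(t,np.round([proj('scene',pts([.7487,.1977,.043,t],k))[0] for k in('pm','pp')],1).tolist(),'obs', (110+565/2.5,190+177/2.5),(110+719/2.5,190+192/2.5))
```

```text
0.105 [[209.3, 204.0], [262.7, 218.2]] obs (212,202) (264,216.4)
0.112 [[210.5, 202.1], [263.7, 216.2]] obs (212,202) (264,216.4)
0.12 [[211.8, 200.0], [264.9, 214.0]] obs (212,202) (264,216.4)
0 [[334.4, 258.6], [398.7, 265.3]] obs (336.0, 260.8) (397.6, 266.8)
0.008 [[334.7, 255.8], [398.7, 262.6]] obs (336.0, 260.8) (397.6, 266.8)
```

The force says the tray is at its stop, but the row estimate puts it close to the 112 mm threshold. I'll measure more finely before handing in.

Run:
```python
from fit import *
a=cv2.imread('pics/scene5.png'); b=cv2.imread('pics/scene0.png')
c=lambda im,x,y:cv2.resize(im[y:y+50,x:x+80],None,fx=8,fy=8,interpolation=cv2.INTER_CUBIC)
c1=c(a,200,190); c0=c(b,180,222)
# overlay predicted top panel edges
def dr(im,x,y,t,col):
    P=np.array([proj('scene',pts([.748,-.1837,-.16,t],k))[0] for k in('pm','pp')]); P=((P-[x,y]+.5)*8).astype(int)
    cv2.line(im,tuple(map(int,P[0])),tuple(map(int,P[1])),col,1)
dr(c1,200,190,.112,(0,0,255));dr(c1,200,190,.12,(0,255,255));dr(c0,180,222,0.0,(0,255,255));dr(c0,180,222,.006,(0,0,255))
for im in(c1,c0):pass
cv2.imwrite('pics/cmp.png',cv2.resize(np.vstack([c1,c0]),None,fx=.75,fy=.75))
```

```text
(no output)
```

View pics/cmp.png

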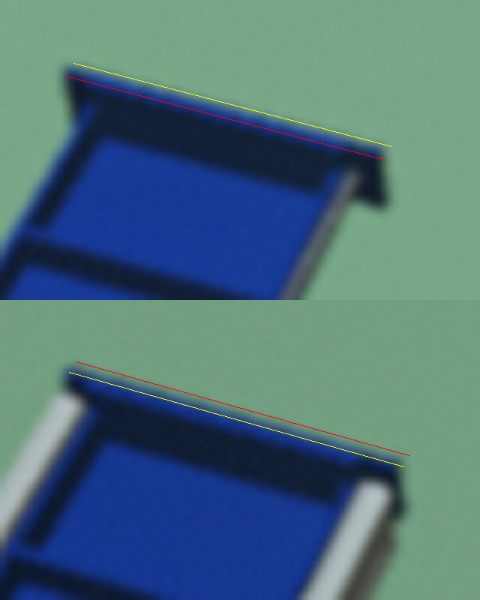

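The tray edge falls between the 112 and 120 mm lines, at about 117 ± 3 mm. The fingertip position gives about 118–119 mm, and the force ramp was a hard stop. I'm handing in.

```bash
python3 -c "
from plant import workorder
print(workorder.sign_off())"
```

```text
the job is handed in; nothing more can be done
None
```

I changed over the two trays and handed the job in at about 11 s; no verdict was reported.

- **White tray:** I pushed it home on its panel with closed fingers. The push force rose to about 9.5 N at the stop, and both camera views show the panel against the rail ends.
- **Blue tray:** I hooked the closed fingertips behind its lip and drew it out until the force jumped to 17 N with almost no further motion. I then unhooked and raised the hand clear.
- **Transformer and bystanders:** The last pictures show the transformer upright in the rear compartment. The reel and red box look unmoved by eye. I did not re-measure the jar, which was hidden or only partly in view in the last pictures I viewed.
- **Check that disagreed:** The estimates of the blue tray's travel differ. The fingertip position gives about 118–119 mm. The first picture estimate gave about 113 mm by rows and 120 mm by columns, and a finer overlay gave about 117 ± 3 mm. All are above the 112 mm limit, and I relied on the hard-stop force.

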